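# Stopper the mixing flask and press it onto the splined drive

## Task

While the white flask stands on the bench, set the black tapered stopper from its stand fully into the flask's neck. Then pick the stoppered flask up by its neck, turn it until the six splines of its foot drop fully into the slots of the drive plate on the mixer base, and press it down until the sprung plate is right at the bottom of its travel. Finish still gripping the neck and holding the plate fully down, with the flask upright, its stopper in, and the other things on the bench left alone.

Things in the scene. Friction and masses are not known exactly. Their poses are not given: they have to be found in the camera images.
- flask: White flask, about 0.28 kg, 135 mm tall. Origin: centre of underside; z up its axis. Metal foot: star of six straight splines 12 mm wide, 14 mm high, undersides rounded, reaching 40 mm from the axis; one along the flask's +x, the others every 60 degrees (same fit every 60 degrees). Body 56 mm wide up to 52 mm, narrowing to 32 mm at 80 mm. On the bench at any yaw, left or right of the drive.
- rim (a point): Centre of the flask's mouth, on its axis, 135 mm above its underside. The straight round neck, 32 mm outside diameter, runs from 55 mm below this point up to it (grip it here); its bore is 24 mm wide, 50 mm deep. With the stopper in, its knob stands up to 22 mm above the rim.
- stopper: Loose black stopper, about 0.04 kg, 48 mm tall, upright. Origin: centre of its narrow lower end; z up. Taper 15 mm wide below, 20.6 mm at 26 mm; flange 30 mm wide from 26 to 30 mm; round knob to grip, 18 mm wide, from 30 to 48 mm. At the start its origin is 4 mm above the bench, flange on the stand. Fully in the flask, the flange lies on the rim and its origin is 26 mm below the rim.
- stand: Fixed grey block 70 x 70 mm, 30 mm high, with a round hole in the middle that holds the stopper at the start. Origin: centre of its underside. On the other side of the mixer base from the flask.
- drive: Fixed white mixer base 140 x 140 mm, its top 54 mm above the bench. Origin: centre of underside; z up; yaw within 0.6 rad. On top a round aluminium plate, 94 mm across, with six straight slots 15.6 mm wide, 12 mm deep, open upward and outward, from the middle out: one along the drive's +x, the others every 60 degrees. At rest the plate's top is 74 mm, the slots' floor 62 mm above the bench.
- seat (a point): Centre of the slots' floor in the drive plate, on the drive's axis, axes as the drive's. The flask's underside centre lies here when the splines are fully home. Moves down with the plate.
- plate (a joint): How far the sprung drive plate is pressed down, m: 0 up, 0.008 fully down at its stop. It moves straight down and does not turn. Under the flask's weight alone it sinks 1 mm at most; holding it fully down takes about 8 to 10 N of push.
- solvent: Bystander: loose glass bottle with a cap, 68 mm in diameter, 145 mm tall. Origin: centre of its underside.
- vial_rack: Bystander: loose grey rack of small vials, 90 x 130 mm, 50 mm tall. Origin: centre of its underside.
- beaker: Bystander: loose small glass beaker, 60 mm in diameter, 60 mm tall. Origin: centre of its underside.

How it is judged:
By the outcome, as a careful person would: the job done as asked, in the order asked, and still so for the second after the job is handed in, while the arm keeps its last pose, push and grip.
It also fails if it takes over 54 s, if anything falls off the work surface, if the arm or the gripper's body presses on something with over 40 N, if the wrist force passes 120 N, or if a joint passes its speed limit or range.

## Robot

A 7-joint arm with a two-finger parallel gripper is mounted at the origin on the work surface. World frame = base frame: x ahead of the robot, y to its left, z up, the work surface at z = 0. Lengths are in mm, angles in rad, forces in N, time in s.
With the tool pointing down it reaches from about 400 to 750 mm from the base axis. Payload 19.5 kg.
Tool frame: the origin (TCP) lies at the very end of the fingers, on their centre line; the grasp point (between the pads) lies 19 mm behind it; z points along the fingers, y is the direction in which the jaws open and shut (so a half turn about z gives the same grasp; the last joint's range is limited). The gripper opens to 85 mm and grips with 20 to 120 N. Pads are 22 mm wide; open, the fingers measure 114 mm over their backs; the gripper's body (76 mm by 85 mm) begins 54 mm behind the grasp point. The pads swing forward as they close: fully open they stand 13 mm farther back than shut.
Start: joints at [1.101, 0.707, -0.028, 1.485, 0.022, 0.951, -0.075], TCP at [238.54, -523.157, 231.268] pointing down, gripper open.
Joint ranges: [-2.71, 2.71], [-0.32, 2.16], [-1.57, 1.52], [0, 2.45], [-1.46, 4.6], [0, 2.02], [-2.83, 2.83]. Speed limits (rad/s): [1.89, 1.89, 2.57, 2.57, 3.01, 3.01, 3.01].

## Interface

Orientations are given as a unit quaternion [w, x, y, z].
In Python, from plant import * gives the robot as it stands. The module is installed in compiled form; this text tells all that it offers.
- The arm moves only by the tool arm_command, never from a script. Its argument "rows" is a list of rows, each an object of numbers: "x", "y", "z": the shift along the world's x, y, z in cm; "rx", "ry", "rz": the turn, a rotation vector about the world's x, y, z in degrees; "jaw": the opening, from -1 (shut) to 1 (fully open). In form: [{"x": .., "y": .., "z": .., "rx": .., "ry": .., "rz": .., "jaw": ..}, ...]. A call has 1 to 20 rows; each row is the pose to reach, as a shift and turn from the pose commanded when the call began; what a row does not reach only later rows make up. A row lasts 1/12 s, in which the tool goes at most 41.7 mm and 7.16 degrees, less where a joint would pass 70% of its speed; a pose out of reach is approached as far as the arm can. A call with a gripper value outside its range is refused whole. The fingers move at their own pace and stop on an object; "newtons" is the grip in N (left out, the last holds). Time passes only in rows, so rows that repeat a pose let the fingers close. It gives the time, the measured TCP pose, the force and the opening at its end, in the units of the state.
- get_state(): the state, without advancing time (a new reading comes with each control period).
- snapshot(name): name is "scene" or "top" or "wrist"; returns the picture (384x512x3 uint8, red, green, blue); there is no depth.
- calibration(name): a dict with "fx", "fy", "cx", "cy" (pixels), "camera_from_world" (4x4, takes a point from world to camera coordinates); the wrist camera has in their place "tool_from_camera" (4x4, takes a point from camera to tool coordinates, whose origin is the TCP and whose axes are the flange's). Camera axes: x right, y up, looking along -z (the intrinsics and any distortion apply to the point x, -y, -z); pixel columns grow to the right and rows downward; lengths in mm; the calibration is good to about 2 mm. A picture is of the moment at which its call begins: read the wrist's pose just before it. calibration takes no time and is no camera call.
- job_done(): hands the job in, once; it reports no verdict.
The state is a dict: "clock": time; "joint_pos": joint angles; "joint_vel": joint speeds; "joint_efforts": joint torques, N m; "tcp_pos": TCP position; "orientation": TCP orientation; "wrist_force": force on the tool from outside, world axes, zero at the start; "moment": the same for the moment, N m; "grip_width": finger opening in mm.
Only numpy, scipy, OpenCV 4.12 (cv2) and the standard library are available. Lean on these libraries where they do the work, as an engineer would, in place of code of your own. Each camera call takes 0.05 s, during which the arm holds its last target.

## Working session

There is one attempt and no reset: what is moved stays moved. The work goes in short steps, Python scripts to look and compute and a tool call to move; the robot and the scene stay as the last step left them, time stands still between calls to the robot, and variables do not carry over. Pictures are saved under pics/ and viewed, and the job is handed in when it is done.

Besides the shell and the picture viewer there is one more tool, called after "Call:" as name(argument=value, ...), one argument or row to a line, values as JSON. arm_command: Moves the arm, as the interface text tells. Its arguments: {"type":"object","properties":{"rows":{"type":"array"},"newtons":{"type":"number"}},"required":["rows"]}

```bash
mkdir -p pics; cat > h.py <<'E'
from plant import *
import numpy as np, cv2
from scipy.spatial.transform import Rotation as R
def shot(n,f):
    s=get_state(); im=snapshot(n); cv2.imwrite('pics/'+f+'.png',cv2.cvtColor(im,cv2.COLOR_RGB2BGR)); return s,im
def cam(n,s=None):
    c=calibration(n)
    if 'camera_from_world' in c: M=np.linalg.inv(np.array(c['camera_from_world']))
    else:
        T=np.eye(4); q=s['orientation']; T[:3,:3]=R.from_quat([q[1],q[2],q[3],q[0]]).as_matrix(); T[:3,3]=s['tcp_pos']
        M=T@np.array(c['tool_from_camera'])
    return c,M
def ray(n,u,v,s=None):
    c,M=cam(n,s)
    K=np.array([[c['fx'],0,c['cx']],[0,c['fy'],c['cy']],[0,0,1.]])
    d=np.array(c.get('distortion',c.get('dist',np.zeros(5))),float)
    p=cv2.undistortPoints(np.array([[[u,v]]],float),K,d)[0,0]
    dirn=M[:3,:3]@np.array([p[0],-p[1],-1]); return M[:3,3],dirn/np.linalg.norm(dirn)
def onz(n,u,v,z,s=None):
    o,d=ray(n,u,v,s); return o+d*(z-o[2])/d[2]
def proj(n,P,s=None):
    c,M=cam(n,s); p=np.linalg.inv(M)@np.append(P,1)
    return c['fx']*p[0]/-p[2]+c['cx'], c['fy']*-p[1]/-p[2]+c['cy']
E
python3 - <<'E'
from h import *
print(get_state())
for n in ['scene','top','wrist']:
    shot(n,n+'0'); print(calibration(n))
E
```

```text
{'clock': 0.0, 'joint_pos': array([ 1.101305  ,  0.70710181, -0.02765497,  1.48499204,  0.02198435,
        0.95090951, -0.07553886]), 'joint_vel': array([ 8.59959706e-04, -9.31400661e-04,  6.57207125e-05,  3.87628378e-04,
       -4.50474679e-04, -2.15979761e-03,  8.52286149e-04]), 'joint_efforts': array([ 4.19605030e-04, -8.83228111e+01,  1.23486064e+00, -2.36162746e+01,
        1.69101125e-02,  6.57546989e-03,  7.85356633e-05]), 'tcp_pos': array([ 238.4546879 , -522.93240714,  230.82943981]), 'orientation': array([-5.42288193e-04,  9.77213282e-01,  2.12259024e-01, -1.17215623e-04]), 'wrist_force': array([ 1.15662573,  0.95288983, -0.13878366]), 'moment': array([0.01252495, 0.05528137, 0.03233935]), 'grip_width': 85.471448384529}
{'fx': 361.7493700360557, 'fy': 361.7493700360557, 'cx': 256.50476457785084, 'cy': 194.67456288160304, 'camera_from_world': array([[-3.25491534e-01,  9.45466653e-01,  1.21683826e-02,
         2.15638936e+02],
       [-6.53815973e-01, -2.34345751e-01,  7.19448916e-01,
         2.94478906e+02],
       [ 6.83066567e-01,  2.26218648e-01,  6.94438757e-01,
      
[... 338 characters left out ...]
-01, -1.20918851e-02,  1.67705914e-01,
        -5.94346669e+02],
       [-1.67917923e-01, -1.94045643e-02,  9.85609981e-01,
        -1.57122045e+03],
       [ 0.00000000e+00,  0.00000000e+00,  0.00000000e+00,
         1.00000000e+00]])}
{'fx': 294.9309412203126, 'fy': 294.9309412203126, 'cx': 250.6836027695427, 'cy': 190.73321089509312, 'tool_from_camera': array([[ 5.87214933e-05,  9.64599142e-01,  2.63720481e-01,
         6.83359498e+01],
       [ 9.99999950e-01, -1.38383357e-04,  2.83493251e-04,
         2.13267454e-02],
       [ 3.09951872e-04,  2.63720451e-01, -9.64599102e-01,
        -1.42028706e+02],
       [ 0.00000000e+00,  0.00000000e+00,  0.00000000e+00,
         1.00000000e+00]])}
```

View pics/scene0.png

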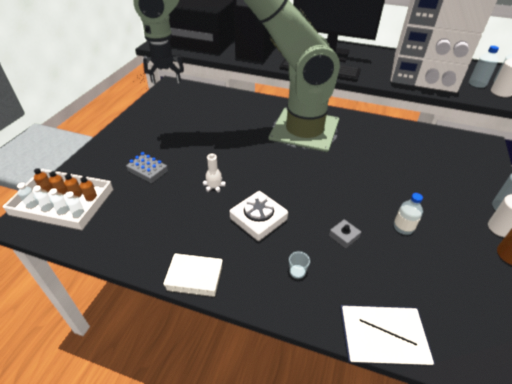

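View pics/top0.png

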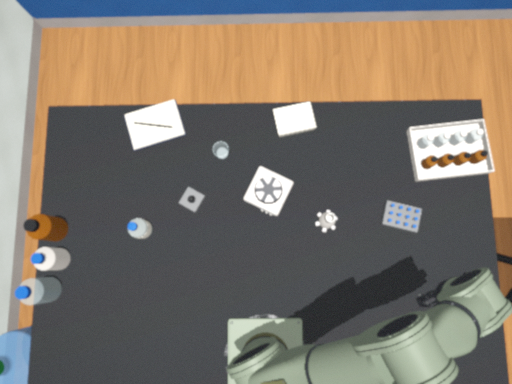

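View pics/wrist0.png

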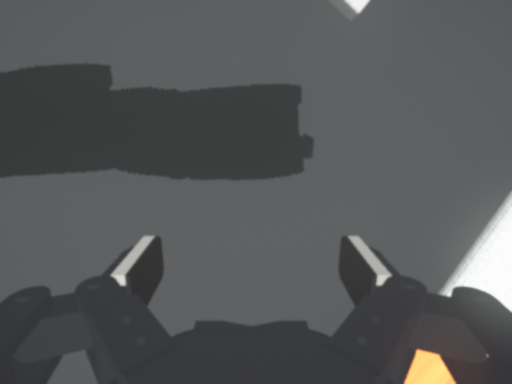

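The scene shows the flask at (213,173), drive at (259,213) and stopper at (346,230). In the top view they are at (327,220), (269,190) and (191,198). I'll triangulate from both views.

```bash
python3 - <<'E'
from h import *
sc=cv2.imread('pics/scene0.png');tp=cv2.imread('pics/top0.png')
a=cv2.resize(tp[150:240,170:350],None,fx=4,fy=4,interpolation=cv2.INTER_CUBIC)
b=cv2.resize(sc[140:250,195:365],None,fx=4,fy=4,interpolation=cv2.INTER_CUBIC)
cv2.imwrite('pics/top0z.png',a);cv2.imwrite('pics/sc0z.png',b)
for nm,u,v,z in [('stop',191,198,52),('drive',269,188,74),('flask',327,214,135),('standtop',191,199,30),('solv',133,226,145),('beaker',221,150,60),('rack',403,216,50)]:
    print(nm,onz('top',u,v,z).round(1))
for nm,u,v,z in [('stop',346,226,52),('drive',259,208,74),('flask',212,155,135)]:
    print(nm,onz('scene',u,v,z).round(1))
E
```

```text
stop [562.9 266.   52. ]
drive [592.8 -20.2  74. ]
flask [ 489.4 -218.1  135. ]
standtop [562.5 269.9  30. ]
solv [454.3 446.9 145. ]
beaker [740.4 156.1  60. ]
rack [ 488.5 -502.2   50. ]
stop [564.3 265.6  52. ]
drive [602.4 -13.1  74. ]
flask [ 470.  -232.8  135. ]
```

View pics/top0z.png

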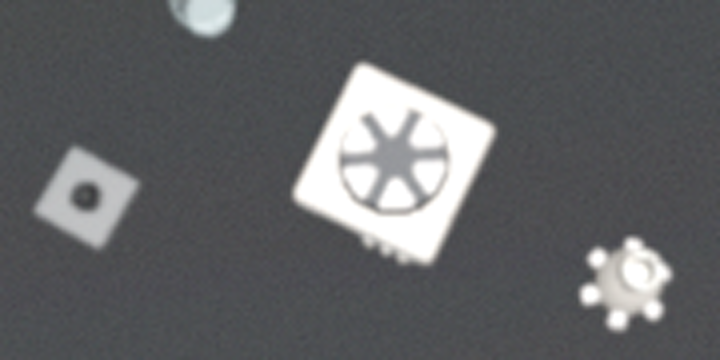

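View pics/sc0z.png

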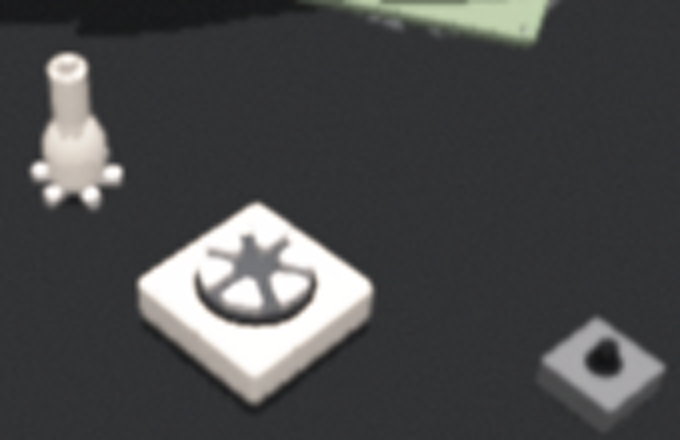

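Call:
arm_command(
  rows=[
    {"x": 24.6,"y": 29.8,"z": 2},
    {"x": 24.6,"y": 29.8,"z": 2},
    {"x": 24.6,"y": 29.8,"z": 2},
    {"x": 24.6,"y": 29.8,"z": 2},
    {"x": 24.6,"y": 29.8,"z": 2},
    {"x": 24.6,"y": 29.8,"z": 2},
    {"x": 24.6,"y": 29.8,"z": 2},
    {"x": 24.6,"y": 29.8,"z": 2},
    {"x": 24.6,"y": 29.8,"z": 2},
    {"x": 24.6,"y": 29.8,"z": 2},
    {"x": 24.6,"y": 29.8,"z": 2},
    {"x": 24.6,"y": 29.8,"z": 2},
    {"x": 24.6,"y": 29.8,"z": 2},
  ],
)

```text
validation failed for argument at $.ro...
```

```bash
python3 - <<'E'
from h import *
s,im=shot('wrist','w1'); print(s['tcp_pos'],s['orientation'],abs(s['joint_vel']).max(),s['clock'])
E
```

```text
[ 238.45736644 -522.99773111  230.9310275 ] [-4.18024715e-04  9.77218506e-01  2.12235258e-01 -1.07454359e-04] 0.0027602475913041024 0.15
```

View pics/w1.png

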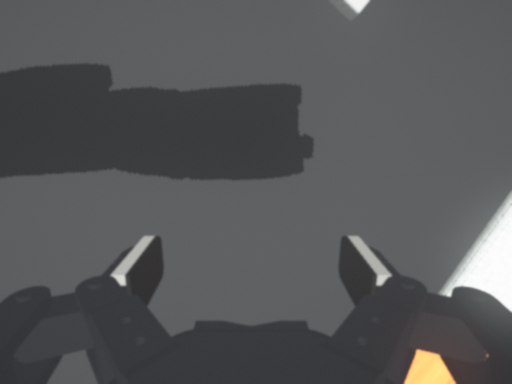

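The move call was refused by validation, so all seven fields are probably needed in each row. This picture is the same as at the start.

Call:
arm_command(
  rows=[
    {"x": 24.6,"y": 29.8,"z": 2,"rx": 0,"ry": 0,"rz": 0,"jaw": 1},
    {"x": 24.6,"y": 29.8,"z": 2,"rx": 0,"ry": 0,"rz": 0,"jaw": 1},
    {"x": 24.6,"y": 29.8,"z": 2,"rx": 0,"ry": 0,"rz": 0,"jaw": 1},
    {"x": 24.6,"y": 29.8,"z": 2,"rx": 0,"ry": 0,"rz": 0,"jaw": 1},
    {"x": 24.6,"y": 29.8,"z": 2,"rx": 0,"ry": 0,"rz": 0,"jaw": 1},
    {"x": 24.6,"y": 29.8,"z": 2,"rx": 0,"ry": 0,"rz": 0,"jaw": 1},
    {"x": 24.6,"y": 29.8,"z": 2,"rx": 0,"ry": 0,"rz": 0,"jaw": 1},
    {"x": 24.6,"y": 29.8,"z": 2,"rx": 0,"ry": 0,"rz": 0,"jaw": 1},
    {"x": 24.6,"y": 29.8,"z": 2,"rx": 0,"ry": 0,"rz": 0,"jaw": 1},
    {"x": 24.6,"y": 29.8,"z": 2,"rx": 0,"ry": 0,"rz": 0,"jaw": 1},
    {"x": 24.6,"y": 29.8,"z": 2,"rx": 0,"ry": 0,"rz": 0,"jaw": 1},
    {"x": 24.6,"y": 29.8,"z": 2,"rx": 0,"ry": 0,"rz": 0,"jaw": 1},
    {"x": 24.6,"y": 29.8,"z": 2,"rx": 0,"ry": 0,"rz": 0,"jaw": 1},
  ],
)

```text
clock: 1.28
tcp_pos: [483.9, -226.0, 251.2]
orientation: [0.0, 0.977, 0.212, -0.0]
wrist_force: [-0.4, -1.4, -0.5]
grip_width: 85.0
```

```bash
python3 - <<'E'
from h import *
s,im=shot('wrist','w2'); print(s['tcp_pos'],s['orientation'],abs(s['joint_vel']).max(),s['clock'])
import pickle; pickle.dump(s,open('w2.pkl','wb'))
E
```

```text
[ 483.93124926 -225.96803604  251.17065547] [ 5.94350709e-05  9.77321101e-01  2.11762511e-01 -3.17794039e-04] 0.014962227425663506 1.2833
```

View pics/w2.png

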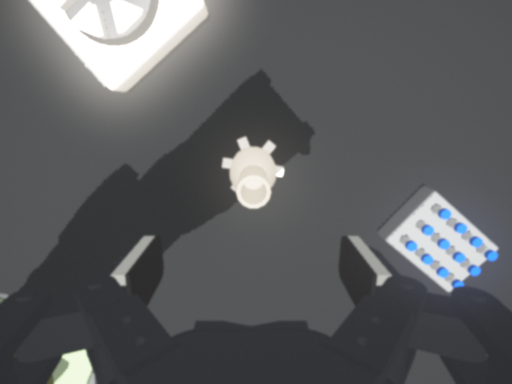

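The wrist view shows the flask rim near (253,191), with splines around the body at (243,143), (269,147), (280,171) and (227,163).

```bash
python3 - <<'E'
from h import *
import pickle; s=pickle.load(open('w2.pkl','rb'))
im=cv2.imread('pics/w2.png')
cv2.imwrite('pics/w2z.png',cv2.resize(im[125:220,210:300],None,fx=6,fy=6,interpolation=cv2.INTER_CUBIC))
print(onz('wrist',253.5,191,135,s))
E
```

```text
[ 482.61475648 -229.30951902  135.        ]
```

View pics/w2z.png

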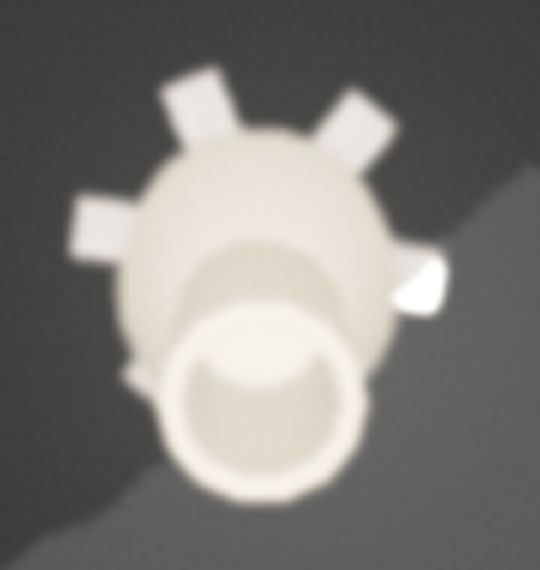

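```bash
python3 - <<'E'
from h import *
import pickle; s=pickle.load(open('w2.pkl','rb'))
f=lambda x,y,z:onz('wrist',210+(x+.5)/6-.5,125+(y+.5)/6-.5,z,s)
rim=f(263,401,135); print('rim',rim)
P=[f(*p,14) for p in [(187,79),(375,108),(445,281),(74,227)]]
for p in P:
    d=(p-rim)[:2]; a=np.degrees(np.arctan2(d[1],d[0])); print(p.round(1),np.hypot(*d).round(1),a.round(1),(a%60).round(1))
print('CD centre',(P[2]+P[3])/2)
# lsq fit of centre+angle, r=40
from scipy.optimize import least_squares
Q=np.array(P)[:,:2]
def res(v):
    k=np.array([0,-1,-2,1]); a=v[2]+k*np.pi/3
    return (v[:2]+40*np.c_[np.cos(a),np.sin(a)]-Q).ravel()
a0=np.arctan2(*(Q[0]-rim[:2])[::-1])
r=least_squares(res,[rim[0],rim[1],a0]); print(r.x, np.degrees(r.x[2])%60, r.fun.round(1))
# independent: top and scene
print(onz('top',330.2,216.5,135), onz('scene',195+67.5/4,140+69/4,135))
E
```

```text
rim [ 482.22658081 -229.40399957  135.        ]
[ 509.9 -200.2   14. ] 40.2 46.6 46.6
[ 520.9 -239.1   14. ] 39.8 -14.0 46.0
[ 493.4 -269.1   14. ] 41.3 -74.3 45.7
[ 470.8 -190.8   14. ] 40.3 106.4 46.4
CD centre [ 482.1008567  -229.95035636   14.        ]
[ 482.11359826 -229.64439813    0.80787734] 46.28796202432549 [-0.1 -0.5  0.1 -0.1 -0.   1.1  0.1 -0.5]
[ 480.65172865 -228.71178868  135.        ] [ 481.75464212 -228.00589401  135.        ]
```

Call:
arm_command(
  rows=[
    {"x": 11,"y": 21,"z": 0,"rx": 0,"ry": 0,"rz": 0,"jaw": 1},
    {"x": 11,"y": 21,"z": 0,"rx": 0,"ry": 0,"rz": 0,"jaw": 1},
    {"x": 11,"y": 21,"z": 0,"rx": 0,"ry": 0,"rz": 0,"jaw": 1},
    {"x": 11,"y": 21,"z": 0,"rx": 0,"ry": 0,"rz": 0,"jaw": 1},
    {"x": 11,"y": 21,"z": 0,"rx": 0,"ry": 0,"rz": 0,"jaw": 1},
    {"x": 11,"y": 21,"z": 0,"rx": 0,"ry": 0,"rz": 0,"jaw": 1},
    {"x": 11,"y": 21,"z": 0,"rx": 0,"ry": 0,"rz": 0,"jaw": 1},
    {"x": 11,"y": 21,"z": 0,"rx": 0,"ry": 0,"rz": 0,"jaw": 1},
    {"x": 11,"y": 21,"z": 0,"rx": 0,"ry": 0,"rz": 0,"jaw": 1},
  ],
)

```text
clock: 2.08
tcp_pos: [594.2, -16.8, 251.2]
orientation: [0.0, 0.977, 0.211, -0.0]
wrist_force: [0.6, -0.2, -0.0]
grip_width: 85.5
```

```bash
python3 - <<'E'
from h import *
s,im=shot('wrist','w3'); print(s['tcp_pos'],s['orientation'],abs(s['joint_vel']).max(),s['clock'])
import pickle; pickle.dump(s,open('w3.pkl','wb'))
E
```

```text
[594.17982187 -16.7917803  251.2160603 ] [ 3.03318383e-04  9.77396245e-01  2.11415254e-01 -2.81146390e-04] 0.014396518311323984 2.0833
```

View pics/w3.png

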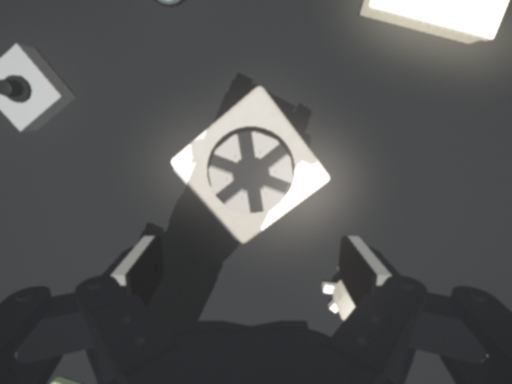

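The drive is centred near (251,170) in the wrist view and its slots are clear. The stopper knob is near (8,88).

```bash
python3 - <<'E'
from h import *
im=cv2.imread('pics/w3.png')
cv2.imwrite('pics/w3z.png',cv2.resize(im[120:220,200:302],None,fx=6,fy=6,interpolation=cv2.INTER_CUBIC))
import pickle; s=pickle.load(open('w3.pkl','rb'))
g=cv2.cvtColor(im,cv2.COLOR_BGR2GRAY)
t=[(x,y) for x,y in [(262,86),(330,178),(243,243),(171,163)]]
P=np.array([onz('wrist',u,v,54,s) for u,v in t]); print(P.round(1),P.mean(0)); 
for i in range(4):
    d=P[(i+1)%4]-P[i]; print(np.hypot(d[0],d[1]),np.degrees(np.arctan2(d[1],d[0]))%90)
E
```

```text
[[ 684.4   10.6   54. ]
 [ 624.6 -105.6   54. ]
 [ 506.   -46.3   54. ]
 [ 564.    71.2   54. ]] [594.74618767 -17.51062911  54.        ]
130.72575395850816 62.80656769787919
132.67495482662565 63.408683304206534
131.0098556202807 63.72691927930369
134.77668367153936 63.28569734749318
```

View pics/w3z.png

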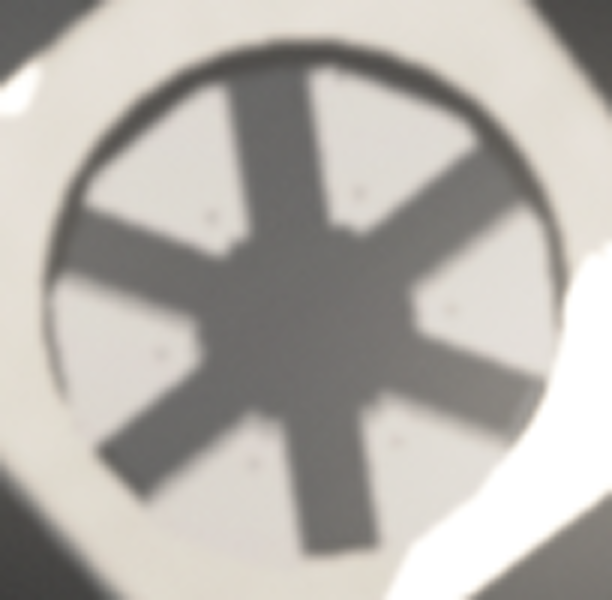

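```bash
python3 - <<'E'
from h import *
import pickle; s=pickle.load(open('w3.pkl','rb'))
f=lambda x,y,z:onz('wrist',200+(x+.5)/6-.5,120+(y+.5)/6-.5,z,s)
L=[((269,82),(341,548)),((75,240),(527,410)),((124,474),(500,178))]
A=[];b=[]
for p,q in L:
    p=f(*p,74);q=f(*q,74);d=(q-p)[:2]; print(p.round(1),q.round(1),np.hypot(*d).round(1),np.degrees(np.arctan2(d[1],d[0]))%60)
    n=np.array([-d[1],d[0]])/np.hypot(*d);A.append(n);b.append(n@p[:2])
print(np.linalg.lstsq(np.array(A),np.array(b),rcond=None))
print('stop',onz('wrist',8,88,52,s))
E
```

```text
[631.9   7.6  74. ] [557.7 -40.5  74. ] 88.4 33.020483224343934
[591.5  28.2  74. ] [596.8 -60.8  74. ] 89.1 33.40319047560827
[554.2   2.8  74. ] [633.5 -37.2  74. ] 88.8 33.220236213098296
(array([594.05305369, -17.10153795]), array([0.05706076]), np.int32(2), array([1.22710943, 1.22237574]))
stop [567.71616548 262.98205479  52.        ]
```

Call:
arm_command(
  rows=[
    {"x": -3,"y": 28.2,"z": -6,"rx": 0,"ry": 0,"rz": 0,"jaw": 1},
    {"x": -3,"y": 28.2,"z": -6,"rx": 0,"ry": 0,"rz": 0,"jaw": 1},
    {"x": -3,"y": 28.2,"z": -6,"rx": 0,"ry": 0,"rz": 0,"jaw": 1},
    {"x": -3,"y": 28.2,"z": -6,"rx": 0,"ry": 0,"rz": 0,"jaw": 1},
    {"x": -3,"y": 28.2,"z": -6,"rx": 0,"ry": 0,"rz": 0,"jaw": 1},
    {"x": -3,"y": 28.2,"z": -6,"rx": 0,"ry": 0,"rz": 0,"jaw": 1},
    {"x": -3,"y": 28.2,"z": -6,"rx": 0,"ry": 0,"rz": 0,"jaw": 1},
    {"x": -3,"y": 28.2,"z": -6,"rx": 0,"ry": 0,"rz": 0,"jaw": 1},
    {"x": -3,"y": 28.2,"z": -6,"rx": 0,"ry": 0,"rz": 0,"jaw": 1},
    {"x": -3,"y": 28.2,"z": -6,"rx": 0,"ry": 0,"rz": 0,"jaw": 1},
    {"x": -3,"y": 28.2,"z": -6,"rx": 0,"ry": 0,"rz": 0,"jaw": 1},
  ],
)

```text
clock: 3.05
tcp_pos: [565.3, 264.8, 191.7]
orientation: [0.0, 0.977, 0.211, 0.0]
wrist_force: [1.0, -0.4, -0.0]
grip_width: 85.5
```

```bash
python3 - <<'E'
from h import *
s,im=shot('wrist','w4'); print(s['tcp_pos'],s['orientation'],abs(s['joint_vel']).max(),s['clock'])
import pickle; pickle.dump(s,open('w4.pkl','wb'))
im=im[:,:,::-1]
cv2.imwrite('pics/w4z.png',cv2.resize(im[110:220,190:310],None,fx=5,fy=5,interpolation=cv2.INTER_CUBIC))
E
```

```text
[565.29691733 264.83546293 191.74399165] [2.58416034e-04 9.77487314e-01 2.10993837e-01 2.90145140e-04] 0.004003731050215773 3.05
```

View pics/w4.png

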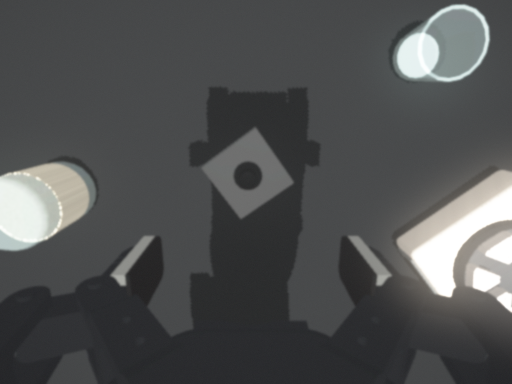

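View pics/w4z.png

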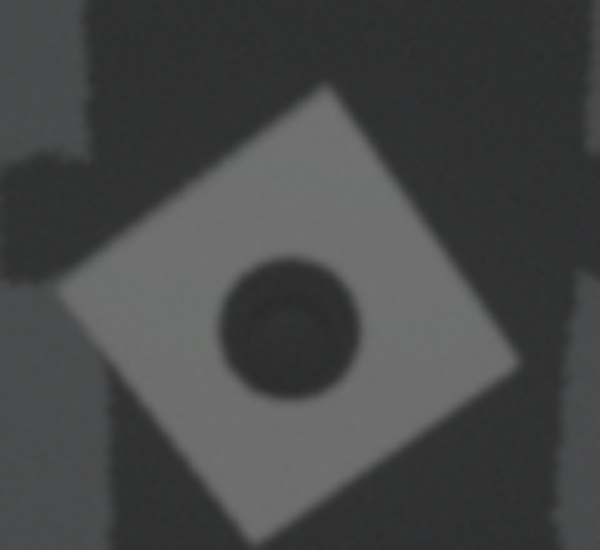

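```bash
python3 - <<'E'
from h import *
import pickle; s=pickle.load(open('w4.pkl','rb'))
f=lambda x,y,z:onz('wrist',190+(x+.5)/5-.5,110+(y+.5)/5-.5,z,s)
print('flange',f(290,329,34)); 
C=np.array([f(*p,30) for p in [(326,83),(521,361),(254,546),(57,287)]]);print('stand',C.mean(0),np.linalg.norm(C-np.roll(C,1,0),axis=1))
g=cv2.imread('pics/w4.png')[110:220,190:310]
g=cv2.resize(g[35:90,35:80],None,fx=10,fy=10,interpolation=cv2.INTER_CUBIC)[:,:,1].astype(float)
cv2.imwrite('pics/w4k.png',np.clip((g-25)*6,0,255).astype('uint8'))
E
```

```text
flange [566.6877835  268.95362069  34.        ]
stand [566.7674442  269.14064827  30.        ] [69.86065833 70.99989592 70.56931679 70.48854425]
```

View pics/w4k.png

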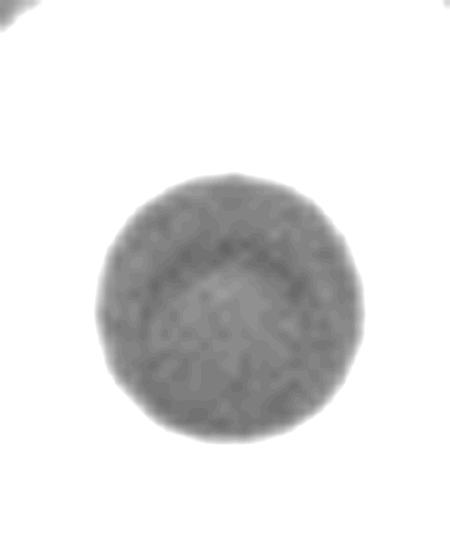

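Call:
arm_command(
  rows=[
    {"x": 0.2,"y": 0.3,"z": -4,"rx": 0,"ry": 0,"rz": 0,"jaw": 1},
    {"x": 0.2,"y": 0.3,"z": -8,"rx": 0,"ry": 0,"rz": 0,"jaw": 1},
    {"x": 0.2,"y": 0.3,"z": -12,"rx": 0,"ry": 0,"rz": 0,"jaw": 1},
    {"x": 0.2,"y": 0.3,"z": -13.1,"rx": 0,"ry": 0,"rz": 0,"jaw": 0.3},
    {"x": 0.2,"y": 0.3,"z": -13.1,"rx": 0,"ry": 0,"rz": 0,"jaw": 0.3},
    {"x": 0.2,"y": 0.3,"z": -13.1,"rx": 0,"ry": 0,"rz": 0,"jaw": 0.1},
    {"x": 0.2,"y": 0.3,"z": -13.1,"rx": 0,"ry": 0,"rz": 0,"jaw": 0.1},
  ],
)

```text
clock: 3.68
tcp_pos: [567.8, 270.0, 62.8]
orientation: [-0.0, 0.977, 0.212, 0.002]
wrist_force: [-0.1, -0.4, 0.3]
grip_width: 47.3
```

```bash
python3 - <<'E'
from h import *
s,im=shot('wrist','w5'); print(s['tcp_pos'],s['orientation'],abs(s['joint_vel']).max(),s['clock'],s['grip_width'])
import pickle; pickle.dump(s,open('w5.pkl','wb'))
E
```

```text
[567.81476685 269.9813817   62.83809623] [-3.90635559e-04  9.77264196e-01  2.12018831e-01  1.59790607e-03] 0.007790062333675974 3.6833 47.2949053241648
```

View pics/w5.png

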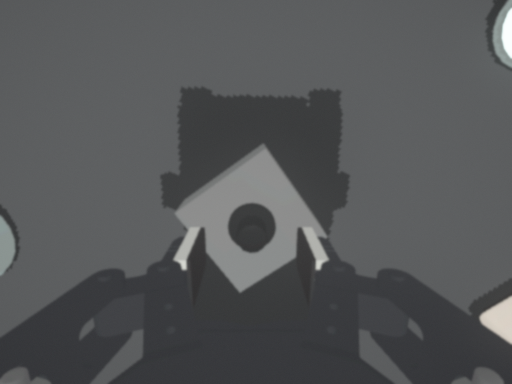

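The knob is at (252,238), centred between the fingers, and the tips are above the flange.

Call:
arm_command(
  rows=[
    {"x": -0.1,"y": -0.1,"z": -2.4,"rx": 0,"ry": 0,"rz": 0,"jaw": 0.1},
    {"x": -0.1,"y": -0.1,"z": -2.4,"rx": 0,"ry": 0,"rz": 0,"jaw": 0.1},
    {"x": -0.1,"y": -0.1,"z": -2.4,"rx": 0,"ry": 0,"rz": 0,"jaw": 0.1},
    {"x": -0.1,"y": -0.1,"z": -2.4,"rx": 0,"ry": 0,"rz": 0,"jaw": -0.3},
    {"x": -0.1,"y": -0.1,"z": -2.4,"rx": 0,"ry": 0,"rz": 0,"jaw": -0.3},
    {"x": -0.1,"y": -0.1,"z": -2.4,"rx": 0,"ry": 0,"rz": 0,"jaw": -0.3},
  ],
)

```text
clock: 4.23
tcp_pos: [565.9, 269.1, 37.3]
orientation: [-0.0, 0.977, 0.212, 0.001]
wrist_force: [0.2, -1.1, 0.4]
grip_width: 29.6
```

Call:
arm_command(
  newtons=40,
  rows=[
    {"x": 0,"y": 0,"z": 0,"rx": 0,"ry": 0,"rz": 0,"jaw": -1},
    {"x": 0,"y": 0,"z": 0,"rx": 0,"ry": 0,"rz": 0,"jaw": -1},
    {"x": 0,"y": 0,"z": 0,"rx": 0,"ry": 0,"rz": 0,"jaw": -1},
    {"x": 0,"y": 0,"z": 0,"rx": 0,"ry": 0,"rz": 0,"jaw": -1},
    {"x": 0,"y": 0,"z": 0,"rx": 0,"ry": 0,"rz": 0,"jaw": -1},
  ],
)

```text
clock: 4.65
tcp_pos: [565.8, 269.0, 37.0]
orientation: [-0.0, 0.977, 0.212, 0.0]
wrist_force: [-1.2, -0.7, 9.3]
grip_width: 16.2
```

Call:
arm_command(
  rows=[
    {"x": 0,"y": 0,"z": 0.5,"rx": 0,"ry": 0,"rz": 0,"jaw": -1},
    {"x": 0,"y": 0,"z": 2,"rx": 0,"ry": 0,"rz": 0,"jaw": -1},
    {"x": 0,"y": 0,"z": 4,"rx": 0,"ry": 0,"rz": 0,"jaw": -1},
    {"x": 0,"y": 0,"z": 7,"rx": 0,"ry": 0,"rz": 0,"jaw": -1},
    {"x": 0,"y": 0,"z": 10,"rx": 0,"ry": 0,"rz": 0,"jaw": -1},
    {"x": 0,"y": 0,"z": 13,"rx": 0,"ry": 0,"rz": 0,"jaw": -1},
    {"x": 0,"y": 0,"z": 16,"rx": 0,"ry": 0,"rz": 0,"jaw": -1},
    {"x": 0,"y": 0,"z": 16,"rx": 0,"ry": 0,"rz": 0,"jaw": -1},
    {"x": 0,"y": 0,"z": 16,"rx": 0,"ry": 0,"rz": 0,"jaw": -1},
  ],
)

```text
clock: 5.4
tcp_pos: [566.0, 269.0, 197.9]
orientation: [-0.0, 0.977, 0.212, 0.001]
wrist_force: [0.5, 0.2, -0.5]
grip_width: 15.9
```

```bash
python3 - <<'E'
from h import *
s,im=shot('wrist','w6'); print(s['tcp_pos'],s['orientation'],abs(s['joint_vel']).max(),s['clock'],s['grip_width'],s['wrist_force'])
import pickle; pickle.dump(s,open('w6.pkl','wb'))
E
```

```text
[565.96177126 269.0343736  197.89374466] [-4.05003275e-04  9.77212234e-01  2.12260445e-01  1.26093437e-03] 0.04615415575486938 5.4 15.892536214532502 [ 0.45264993  0.18466192 -0.46777994]
```

View pics/w6.png

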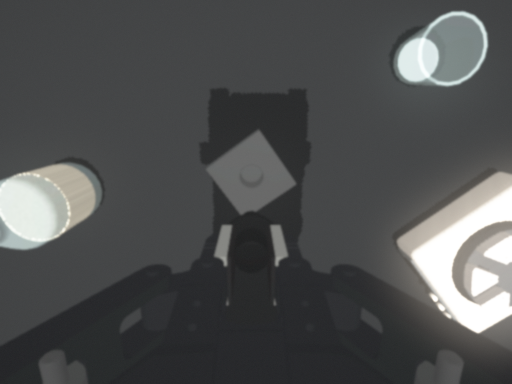

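The stopper is out of the stand, with the empty hole at (251,176), and is held between the pads at (251,235). I'll check its tilt.

```bash
python3 - <<'E'
from h import *
g=cv2.imread('pics/w6.png')
g=cv2.resize(g[195:290,200:305],None,fx=6,fy=6,interpolation=cv2.INTER_CUBIC).astype(float)
cv2.imwrite('pics/w6k.png',np.clip((g-5)*4,0,255).astype('uint8'))
import pickle; s=pickle.load(open('w6.pkl','rb'))
p=np.array(s['tcp_pos'])
for dz,r in [(12,0),(-2,15),(-6,15),(-30,7.5)]:
    print(dz,np.round((np.array(proj('wrist',p+[0,0,dz],s))-[200,195])*6))
E
```

```text
12 [304. 364.]
-2 [304. 289.]
-6 [304. 270.]
-30 [304. 173.]
```

View pics/w6k.png

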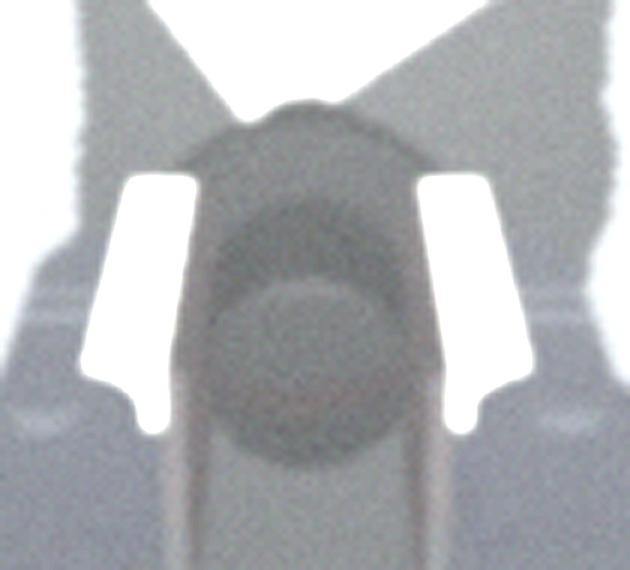

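```bash
python3 - <<'E'
from h import *
s,im=shot('scene','s6')
cv2.imwrite('pics/s6z.png',cv2.resize(im[150:260,280:400,::-1],None,fx=5,fy=5,interpolation=cv2.INTER_CUBIC))
E
```

```text
(no output)
```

View pics/s6z.png

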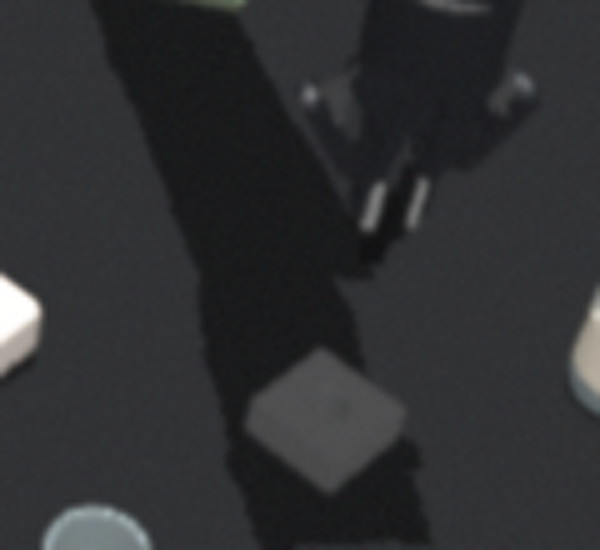

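Call:
arm_command(
  rows=[
    {"x": -8.4,"y": -49.8,"z": -0.5,"rx": 0,"ry": 0,"rz": 0,"jaw": -1},
    {"x": -8.4,"y": -49.8,"z": -0.5,"rx": 0,"ry": 0,"rz": 0,"jaw": -1},
    {"x": -8.4,"y": -49.8,"z": -0.5,"rx": 0,"ry": 0,"rz": 0,"jaw": -1},
    {"x": -8.4,"y": -49.8,"z": -0.5,"rx": 0,"ry": 0,"rz": 0,"jaw": -1},
    {"x": -8.4,"y": -49.8,"z": -0.5,"rx": 0,"ry": 0,"rz": 0,"jaw": -1},
    {"x": -8.4,"y": -49.8,"z": -0.5,"rx": 0,"ry": 0,"rz": 0,"jaw": -1},
    {"x": -8.4,"y": -49.8,"z": -0.5,"rx": 0,"ry": 0,"rz": 0,"jaw": -1},
    {"x": -8.4,"y": -49.8,"z": -0.5,"rx": 0,"ry": 0,"rz": 0,"jaw": -1},
    {"x": -8.4,"y": -49.8,"z": -0.5,"rx": 0,"ry": 0,"rz": 0,"jaw": -1},
    {"x": -8.4,"y": -49.8,"z": -0.5,"rx": 0,"ry": 0,"rz": 0,"jaw": -1},
    {"x": -8.4,"y": -49.8,"z": -0.5,"rx": 0,"ry": 0,"rz": 0,"jaw": -1},
    {"x": -8.4,"y": -49.8,"z": -0.5,"rx": 0,"ry": 0,"rz": 0,"jaw": -1},
    {"x": -8.4,"y": -49.8,"z": -0.5,"rx": 0,"ry": 0,"rz": 0,"jaw": -1},
    {"x": -8.4,"y": -49.8,"z": -0.5,"rx": 0,"ry": 0,"rz": 0,"jaw": -1},
    {"x": -8.4,"y": -49.8,"z": -0.5,"rx": 0,"ry": 0,"rz": 0,"jaw": -1},
    {"x": -8.4,"y": -49.8,"z": -0.5,"rx": 0,"ry": 0,"rz": 0,"jaw": -1},
    {"x": -8.4,"y": -49.8,"z": -0.5,"rx": 0,"ry": 0,"rz": 0,"jaw": -1},
    {"x": -8.4,"y": -49.8,"z": -0.5,"rx": 0,"ry": 0,"rz": 0,"jaw": -1},
  ],
)

```text
clock: 7.0
tcp_pos: [481.8, -228.2, 191.2]
orientation: [-0.0, 0.977, 0.213, -0.0]
wrist_force: [-0.0, 0.5, 0.2]
grip_width: 16.1
```

```bash
python3 - <<'E'
from h import *
s,im=shot('wrist','w7'); print(s['tcp_pos'],s['orientation'],abs(s['joint_vel']).max(),s['clock'],s['grip_width'],s['wrist_force'])
s2,im2=shot('scene','s7')
cv2.imwrite('pics/s7z.png',cv2.resize(im2[90:210,160:270,::-1],None,fx=5,fy=5,interpolation=cv2.INTER_CUBIC))
E
```

```text
[ 481.8046144  -228.2155955   191.17522181] [-2.17076973e-04  9.77056264e-01  2.12981234e-01 -5.64858380e-05] 0.0063216336477680225 7.0 16.100443355353693 [-0.04243148  0.52948823  0.23806702]
```

View pics/w7.png

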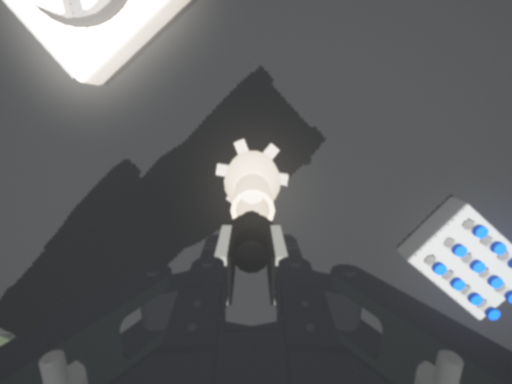

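View pics/s7z.png

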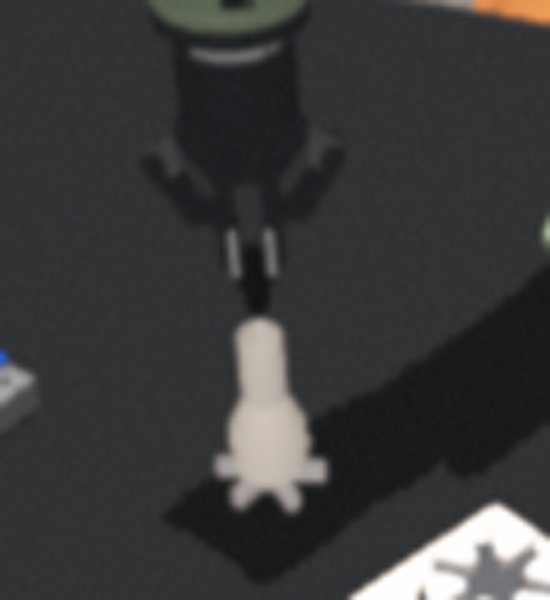

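The stopper hangs in line above the neck in both views. I'm lowering it into the bore.

Call:
arm_command(
  rows=[
    {"x": 0.0,"y": -0.1,"z": -1,"rx": 0,"ry": 0,"rz": 0,"jaw": -1},
    {"x": 0.0,"y": -0.1,"z": -1.8,"rx": 0,"ry": 0,"rz": 0,"jaw": -1},
    {"x": 0.0,"y": -0.1,"z": -2.4,"rx": 0,"ry": 0,"rz": 0,"jaw": -1},
    {"x": 0.0,"y": -0.1,"z": -3,"rx": 0,"ry": 0,"rz": 0,"jaw": -1},
    {"x": 0.0,"y": -0.1,"z": -3.5,"rx": 0,"ry": 0,"rz": 0,"jaw": -1},
    {"x": 0.0,"y": -0.1,"z": -4,"rx": 0,"ry": 0,"rz": 0,"jaw": -1},
    {"x": 0.0,"y": -0.1,"z": -4,"rx": 0,"ry": 0,"rz": 0,"jaw": -1},
  ],
)

```text
clock: 7.68
tcp_pos: [481.3, -230.0, 150.4]
orientation: [-0.0, 0.977, 0.212, -0.0]
wrist_force: [-0.4, 1.0, 0.1]
grip_width: 16.0
```

Call:
arm_command(
  rows=[
    {"x": 0.05,"y": 0.0,"z": -0.4,"rx": 0,"ry": 0,"rz": 0,"jaw": -1},
    {"x": 0.05,"y": 0.0,"z": -0.7,"rx": 0,"ry": 0,"rz": 0,"jaw": -1},
    {"x": 0.05,"y": 0.0,"z": -0.8,"rx": 0,"ry": 0,"rz": 0,"jaw": -1},
    {"x": 0.05,"y": 0.0,"z": -0.8,"rx": 0,"ry": 0,"rz": 0,"jaw": -1},
  ],
)

```text
clock: 8.02
tcp_pos: [482.0, -230.2, 143.1]
orientation: [-0.0, 0.977, 0.212, -0.0]
wrist_force: [0.1, -0.4, -1.2]
grip_width: 16.4
```

```bash
python3 - <<'E'
from h import *
s,im=shot('scene','s8'); print(s['tcp_pos'],s['wrist_force'])
cv2.imwrite('pics/s8z.png',cv2.resize(im[110:210,170:260,::-1],None,fx=6,fy=6,interpolation=cv2.INTER_CUBIC))
E
```

```text
[ 481.99195373 -230.15288446  143.08214312] [ 0.13875129 -0.39070094 -1.2491525 ]
```

View pics/s8z.png

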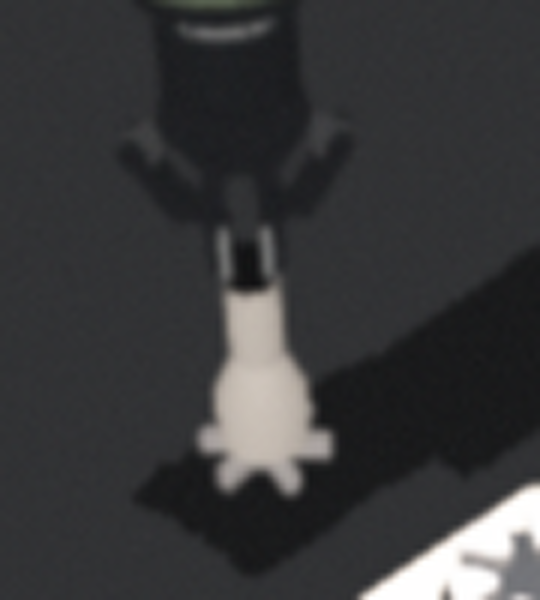

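The flange is almost on the rim. I'll make the last press.

Call:
arm_command(
  rows=[
    {"x": 0,"y": 0.05,"z": -0.15,"rx": 0,"ry": 0,"rz": 0,"jaw": -1},
    {"x": 0,"y": 0.05,"z": -0.25,"rx": 0,"ry": 0,"rz": 0,"jaw": -1},
    {"x": 0,"y": 0.05,"z": -0.25,"rx": 0,"ry": 0,"rz": 0,"jaw": -1},
  ],
)

```text
clock: 8.32
tcp_pos: [482.7, -230.0, 141.9]
orientation: [0.001, 0.977, 0.212, 0.001]
wrist_force: [-1.9, 1.3, 19.4]
grip_width: 16.2
```

Call:
arm_command(
  rows=[
    {"x": 0,"y": 0,"z": 0.1,"rx": 0,"ry": 0,"rz": 0,"jaw": 0.6},
    {"x": 0,"y": 0,"z": 0.1,"rx": 0,"ry": 0,"rz": 0,"jaw": 0.6},
    {"x": 0,"y": 0,"z": 0.1,"rx": 0,"ry": 0,"rz": 0,"jaw": 0.6},
    {"x": 0,"y": 0,"z": 0.1,"rx": 0,"ry": 0,"rz": 0,"jaw": 0.6},
    {"x": 0,"y": 0,"z": 0.1,"rx": 0,"ry": 0,"rz": 0,"jaw": 0.6},
  ],
)

```text
clock: 8.73
tcp_pos: [482.0, -229.6, 141.7]
orientation: [-0.0, 0.977, 0.212, -0.0]
wrist_force: [-0.9, 0.3, -0.7]
grip_width: 68.1
```

```bash
python3 - <<'E'
from h import *
s,im=shot('wrist','w9'); print(s['tcp_pos'],s['orientation'],s['wrist_force'],s['clock'])
import pickle; pickle.dump(s,open('w9.pkl','wb'))
s,im=shot('scene','s9')
cv2.imwrite('pics/s9z.png',cv2.resize(im[110:210,170:260,::-1],None,fx=6,fy=6,interpolation=cv2.INTER_CUBIC))
E
```

```text
[ 481.99700375 -229.63777651  141.66172897] [-9.63841843e-05  9.77207620e-01  2.12285778e-01 -8.30408612e-05] [-0.92952185  0.27586274 -0.70306339] 8.7333
```

View pics/w9.png

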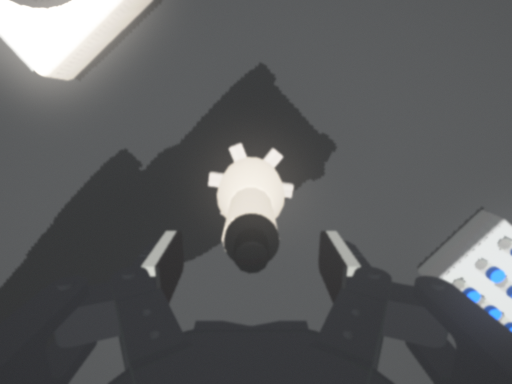

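View pics/s9z.png

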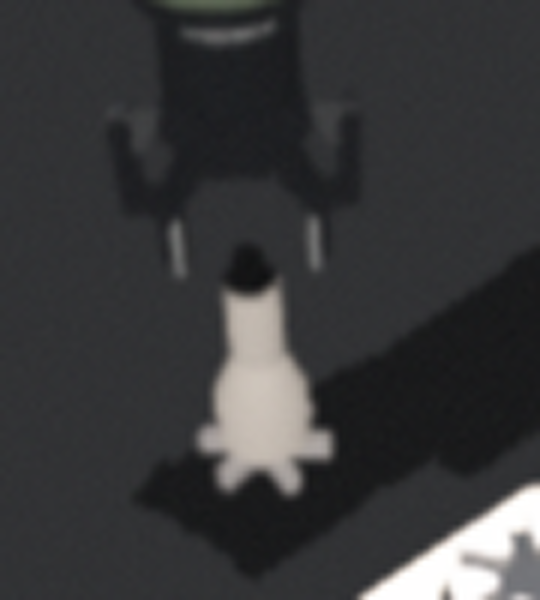

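The stopper is seated upright with its flange on the rim. I'm descending around the neck to grip it.

Call:
arm_command(
  newtons=90,
  rows=[
    {"x": 0,"y": 0,"z": -2,"rx": 0,"ry": 0,"rz": 0,"jaw": 0.6},
    {"x": 0,"y": 0,"z": -4,"rx": 0,"ry": 0,"rz": 0,"jaw": 0.6},
    {"x": 0,"y": 0,"z": -4.5,"rx": 0,"ry": 0,"rz": 0,"jaw": 0.6},
    {"x": 0,"y": 0,"z": -4.5,"rx": 0,"ry": 0,"rz": 0,"jaw": 0.0},
    {"x": 0,"y": 0,"z": -4.5,"rx": 0,"ry": 0,"rz": 0,"jaw": 0.0},
    {"x": 0,"y": 0,"z": -4.5,"rx": 0,"ry": 0,"rz": 0,"jaw": -1},
    {"x": 0,"y": 0,"z": -4.5,"rx": 0,"ry": 0,"rz": 0,"jaw": -1},
    {"x": 0,"y": 0,"z": -4.5,"rx": 0,"ry": 0,"rz": 0,"jaw": -1},
    {"x": 0,"y": 0,"z": -4.5,"rx": 0,"ry": 0,"rz": 0,"jaw": -1},
    {"x": 0,"y": 0,"z": -4.5,"rx": 0,"ry": 0,"rz": 0,"jaw": -1},
  ],
)

```text
clock: 9.67
tcp_pos: [482.5, -229.7, 98.0]
orientation: [0.0, 0.977, 0.212, 0.001]
wrist_force: [-0.8, 1.6, 7.5]
grip_width: 29.9
```

```bash
python3 - <<'E'
from h import *
s,im=shot('wrist','w10'); print(s['tcp_pos'],s['orientation'],s['wrist_force'],s['clock'],s['grip_width'])
import pickle; pickle.dump(s,open('w10.pkl','wb'))
E
```

```text
[ 482.48366735 -229.73140227   97.98490293] [3.52261341e-04 9.77198332e-01 2.12327264e-01 6.55546801e-04] [-0.75436288  1.56349583  7.51818712] 9.6667 29.86669231820733
```

View pics/w10.png

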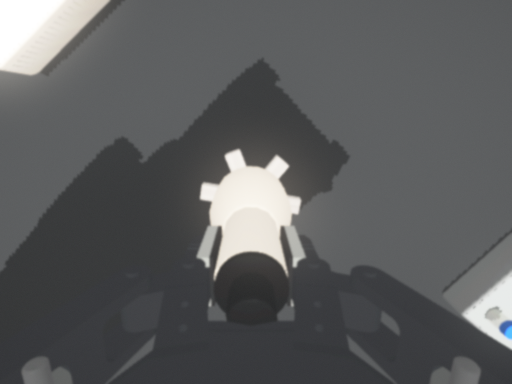

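Call:
arm_command(
  rows=[
    {"x": 0,"y": 0,"z": 2,"rx": 0,"ry": 0,"rz": 0,"jaw": -1},
    {"x": 0,"y": 0,"z": 5,"rx": 0,"ry": 0,"rz": 0,"jaw": -1},
    {"x": 0,"y": 0,"z": 8,"rx": 0,"ry": 0,"rz": 0,"jaw": -1},
    {"x": 0,"y": 0,"z": 11,"rx": 0,"ry": 0,"rz": -3,"jaw": -1},
    {"x": 2,"y": 4,"z": 11,"rx": 0,"ry": 0,"rz": -6,"jaw": -1},
    {"x": 4,"y": 7.6,"z": 11,"rx": 0,"ry": 0,"rz": -9,"jaw": -1},
    {"x": 6,"y": 11.4,"z": 11,"rx": 0,"ry": 0,"rz": -13.1,"jaw": -1},
    {"x": 8,"y": 15.2,"z": 11,"rx": 0,"ry": 0,"rz": -13.1,"jaw": -1},
    {"x": 10,"y": 19,"z": 11,"rx": 0,"ry": 0,"rz": -13.1,"jaw": -1},
    {"x": 11.2,"y": 21.3,"z": 11,"rx": 0,"ry": 0,"rz": -13.1,"jaw": -1},
    {"x": 11.2,"y": 21.3,"z": 11,"rx": 0,"ry": 0,"rz": -13.1,"jaw": -1},
    {"x": 11.2,"y": 21.3,"z": 11,"rx": 0,"ry": 0,"rz": -13.1,"jaw": -1},
    {"x": 11.2,"y": 21.3,"z": 11,"rx": 0,"ry": 0,"rz": -13.1,"jaw": -1},
  ],
)

```text
clock: 10.8
tcp_pos: [593.9, -17.1, 207.3]
orientation: [0.0, 0.995, 0.099, 0.0]
wrist_force: [-0.0, -0.7, -2.2]
grip_width: 29.8
```

```bash
python3 - <<'E'
from h import *
s,im=shot('wrist','w11'); print(s['tcp_pos'],s['orientation'],s['wrist_force'],s['clock'],s['grip_width'])
import pickle; pickle.dump(s,open('w11.pkl','wb'))
cv2.imwrite('pics/w11z.png',cv2.resize(im[80:250,160:345,::-1],None,fx=4,fy=4,interpolation=cv2.INTER_CUBIC))
s,im=shot('scene','s11')
cv2.imwrite('pics/s11z.png',cv2.resize(im[120:250,190:330,::-1],None,fx=4,fy=4,interpolation=cv2.INTER_CUBIC))
E
```

```text
[593.86767154 -17.12506065 207.27599044] [1.83009124e-04 9.95058212e-01 9.92930428e-02 1.16488864e-04] [-0.03631918 -0.68724667 -2.20743074] 10.8 29.827492534914267
```

View pics/w11z.png

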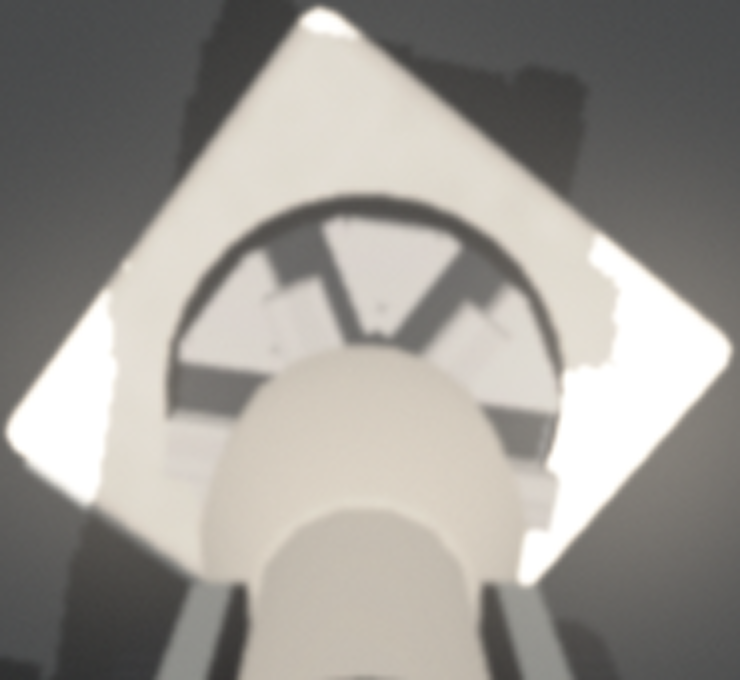

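View pics/s11z.png

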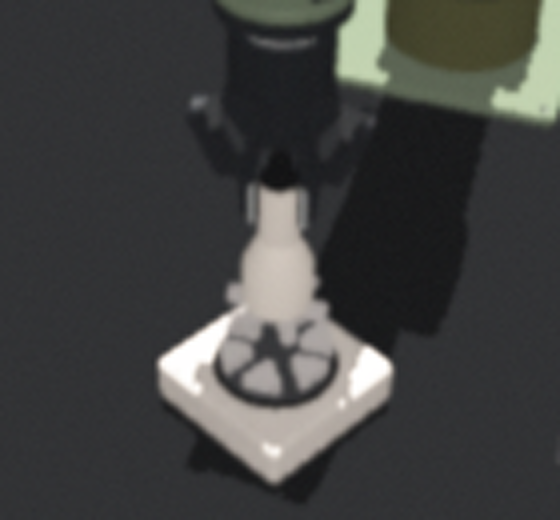

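The flask hangs above the plate with its splines roughly parallel to the slots. I'll measure its spline tips and axis from this view.

```bash
python3 - <<'E'
from h import *
import pickle; s=pickle.load(open('w11.pkl','rb'))
from scipy.optimize import least_squares
f=lambda x,y,z:onz('wrist',160+(x+.5)/4-.5,80+(y+.5)/4-.5,z,s)
Q=np.array([f(*p,123.3) for p in [(293,290),(487,322),(556,501),(168,447)]])[:,:2]
c0=np.array(s['tcp_pos'][:2])
for q in Q: d=q-c0; a=np.degrees(np.arctan2(d[1],d[0])); print(q.round(1),np.hypot(*d).round(1),a.round(1),(a%60).round(1))
def res(v):
    a=v[2]+np.array([0,-1,-2,1])*np.pi/3
    return (v[:2]+40*np.c_[np.cos(a),np.sin(a)]-Q).ravel()
r=least_squares(res,[*c0,np.radians(33)]); print(r.x,np.degrees(r.x[2])%60,r.fun.round(1))
C=np.array([onz('wrist',160+x/4,80+y/4,54,s) for x,y in [(320,5),(734,350),(5,432)]]);print(C.round(1),(C[1]+C[2])/2)
d=C[1]-C[0];print(np.degrees(np.arctan2(d[1],d[0]))%90);d=C[2]-C[0];print(np.degrees(np.arctan2(d[1],d[0]))%90)
E
```

```text
[627.6   4. ] 39.8 32.1 32.1
[628.9 -33.9] 38.8 -25.5 34.5
[596.2 -55.6] 38.6 -86.5 33.5
[591.9  22.7] 39.8 92.8 32.8
[ 5.93855503e+02 -1.65611763e+01  5.73164143e-01] 32.83988637602054 [-0.1  1.1  0.6 -1.  -0.4 -0.9 -0.1  0.7]
[[ 684.5   11.8   54. ]
 [ 624.2 -106.8   54. ]
 [ 566.2   72.1   54. ]] [595.2104759  -17.34046916  54.        ]
63.08313239425992
62.97381391462582
```

Call:
arm_command(
  rows=[
    {"x": 0.04,"y": 0,"z": -1.5,"rx": 0,"ry": 0,"rz": 0,"jaw": -1},
    {"x": 0.04,"y": 0,"z": -2.6,"rx": 0,"ry": 0,"rz": 0,"jaw": -1},
    {"x": 0.04,"y": 0,"z": -3.2,"rx": 0,"ry": 0,"rz": 0,"jaw": -1},
    {"x": 0.04,"y": 0,"z": -3.5,"rx": 0,"ry": 0,"rz": 0,"jaw": -1},
    {"x": 0.04,"y": 0,"z": -3.8,"rx": 0,"ry": 0,"rz": 0,"jaw": -1},
    {"x": 0.04,"y": 0,"z": -4,"rx": 0,"ry": 0,"rz": 0,"jaw": -1},
    {"x": 0.04,"y": 0,"z": -4,"rx": 0,"ry": 0,"rz": 0,"jaw": -1},
  ],
)

```text
clock: 11.48
tcp_pos: [594.4, -16.8, 166.8]
orientation: [-0.0, 0.995, 0.099, 0.0]
wrist_force: [-0.4, 0.1, -3.0]
grip_width: 29.6
```

```bash
python3 - <<'E'
from h import *
s,im=shot('wrist','w12'); print(s['tcp_pos'],s['orientation'],s['wrist_force'],s['moment'],s['clock'],s['grip_width'])
cv2.imwrite('pics/w12z.png',cv2.resize(im[80:250,160:345,::-1],None,fx=4,fy=4,interpolation=cv2.INTER_CUBIC))
E
```

```text
[594.43535099 -16.79107872 166.82950878] [-3.87320919e-05  9.95058354e-01  9.92918329e-02  3.98234664e-05] [-0.42550141  0.13864894 -3.04076277] [-0.04190201  0.04291803  0.01430488] 11.4833 29.648813569733672
```

View pics/w12z.png

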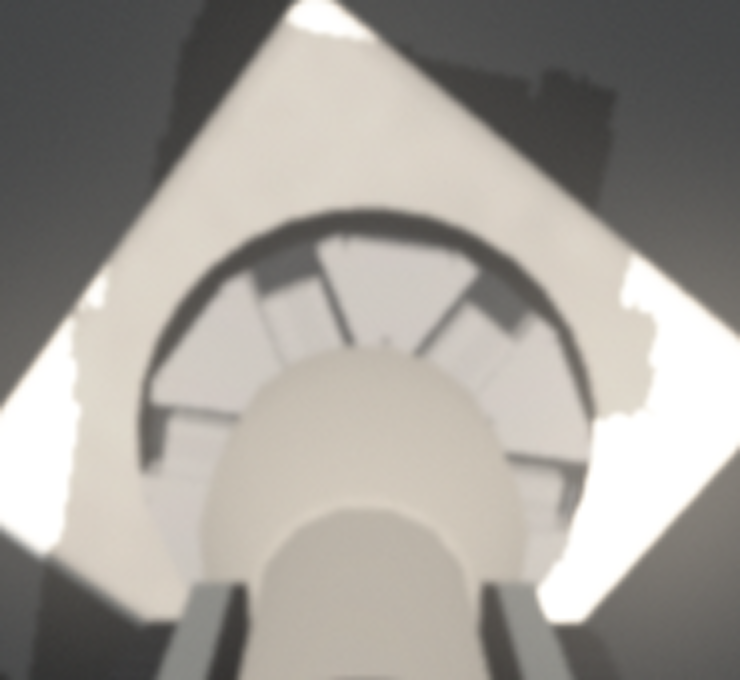

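The splines are inside the slots with no contact force. I'm continuing down.

Call:
arm_command(
  rows=[
    {"x": 0,"y": 0,"z": -0.3,"rx": 0,"ry": 0,"rz": 0,"jaw": -1},
    {"x": 0,"y": 0,"z": -0.6,"rx": 0,"ry": 0,"rz": 0,"jaw": -1},
    {"x": 0,"y": 0,"z": -0.9,"rx": 0,"ry": 0,"rz": 0,"jaw": -1},
    {"x": 0,"y": 0,"z": -1.0,"rx": 0,"ry": 0,"rz": 0,"jaw": -1},
    {"x": 0,"y": 0,"z": -1.0,"rx": 0,"ry": 0,"rz": 0,"jaw": -1},
    {"x": 0,"y": 0,"z": -1.0,"rx": 0,"ry": 0,"rz": 0,"jaw": -1},
  ],
)

```text
clock: 12.03
tcp_pos: [594.6, -16.7, 157.0]
orientation: [-0.0, 0.995, 0.099, 0.0]
wrist_force: [-1.3, -0.1, 4.8]
grip_width: 30.1
```

Call:
arm_command(
  rows=[
    {"x": 0,"y": 0,"z": -0.2,"rx": 0,"ry": 0,"rz": 0,"jaw": -1},
    {"x": 0,"y": 0,"z": -0.4,"rx": 0,"ry": 0,"rz": 0,"jaw": -1},
    {"x": 0,"y": 0,"z": -0.4,"rx": 0,"ry": 0,"rz": 0,"jaw": -1},
    {"x": 0,"y": 0,"z": -0.4,"rx": 0,"ry": 0,"rz": 0,"jaw": -1},
  ],
)

```text
clock: 12.37
tcp_pos: [594.6, -16.7, 153.2]
orientation: [-0.0, 0.995, 0.099, 0.0]
wrist_force: [-0.8, -0.2, 8.4]
grip_width: 29.8
```

Call:
arm_command(
  rows=[
    {"x": 0,"y": 0,"z": -0.1,"rx": 0,"ry": 0,"rz": 0,"jaw": -1},
    {"x": 0,"y": 0,"z": -0.2,"rx": 0,"ry": 0,"rz": 0,"jaw": -1},
    {"x": 0,"y": 0,"z": -0.2,"rx": 0,"ry": 0,"rz": 0,"jaw": -1},
    {"x": 0,"y": 0,"z": -0.2,"rx": 0,"ry": 0,"rz": 0,"jaw": -1},
  ],
)

```text
clock: 12.7
tcp_pos: [594.9, -16.6, 151.9]
orientation: [-0.0, 0.995, 0.099, 0.001]
wrist_force: [-3.5, 0.6, 19.2]
grip_width: 29.8
```

The force stepped from 8 to 19 N while the TCP stayed at 152 mm, so the plate is at its stop. I'll check with pictures.

```bash
python3 - <<'E'
from h import *
s,im=shot('wrist','w13'); print(s['tcp_pos'],s['wrist_force'])
a=cv2.resize(im[80:250,160:345,::-1],None,fx=3,fy=3,interpolation=cv2.INTER_CUBIC)
s,im=shot('scene','s13')
cv2.imwrite('pics/w13z.png',a)
cv2.imwrite('pics/s13z.png',cv2.resize(im[120:250,190:330,::-1],None,fx=4,fy=4,interpolation=cv2.INTER_CUBIC))
shot('top','t13'); s=get_state(); print(s['tcp_pos'],s['wrist_force'],s['clock'],s['orientation'])
E
```

```text
[594.87161768 -16.61802493 151.94340796] [-3.48241257  0.63761407 19.19428087]
[594.85238738 -16.64914767 151.92972281] [-3.47038054  0.51260262 19.45212578] 12.85 [-3.03107952e-05  9.95048488e-01  9.93874103e-02  8.04903298e-04]
```

View pics/w13z.png

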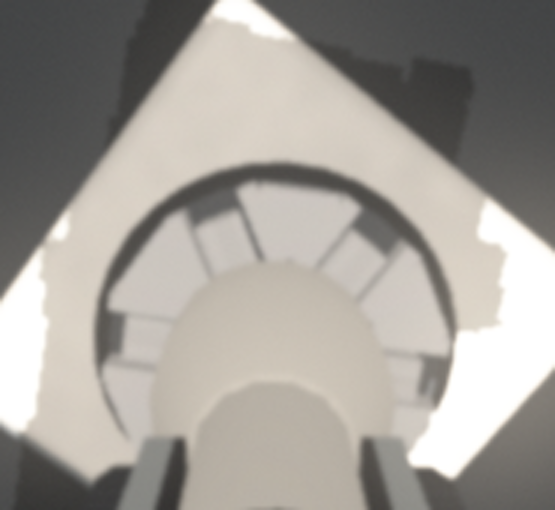

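View pics/s13z.png

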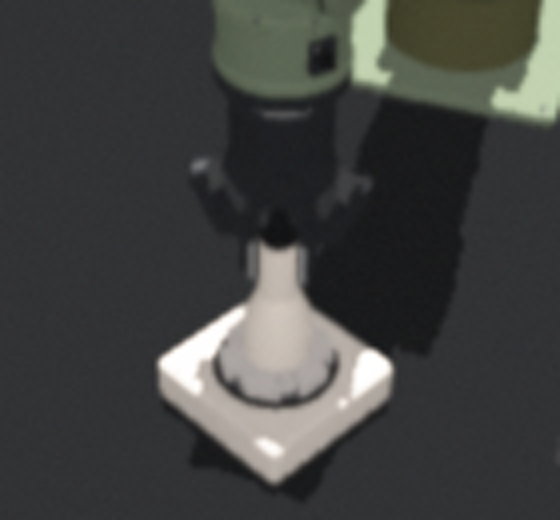

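View pics/s13.png

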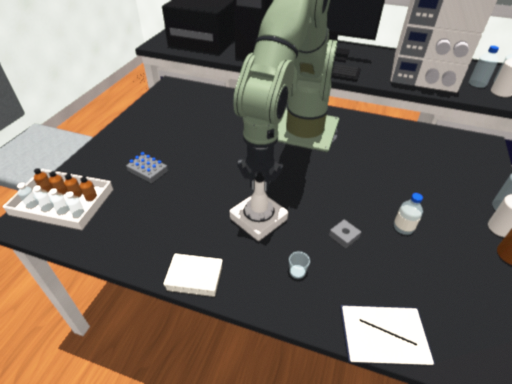

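All six splines sit in the slots, with the visible ones at (225,240), (355,265) and (145,335). The stopper is in, the flask is upright and the bystanders have not moved. I'm handing in.

```bash
python3 - <<'E'
from plant import *
print(job_done())
E
```

```text
the job is handed in; nothing more can be done
None
```

I put the stopper into the flask's neck while the flask stood on the bench. I then lifted the flask by its neck, turned it 13.1° to match the slots, lowered it into the drive plate and pressed the plate down. I handed in at 12.9 s with the arm still gripping and pushing.

Last checks:
- **Stopper:** the flange reached the rim at a tool height of 141.9 mm (142 expected) with about 19 N of contact. The last scene picture still shows it in.
- **Splines:** the visible splines sit in their slots, and they went in with no contact force. Spline and slot angles agreed to within 0.4°.
- **Plate:** the upward force rose from 8.4 N to 19.2 N over the last 1.3 mm, as the tool came to 151.9 mm (152 expected at the stop). I have no direct reading of the plate joint, so "fully down" rests on that force rise and height.
- **Pose and bystanders:** the tool still points straight down, the flask stands upright, and the solvent bottle, vial rack and beaker look unmoved.

Two small disagreements remain:
- The first move call was refused because I left out some fields; nothing moved.
- The gripper read about 2 mm narrower than the real width on both the knob and the neck. It held both firmly.

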